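# Drive the register pin through the heel jig

## Robot

A 7-joint arm with a two-finger parallel gripper is mounted at the origin on the work surface. World frame = base frame: x ahead of the robot, y to its left, z up, the work surface at z = 0. Lengths are in m, angles in rad, forces in N, time in s.
With the tool pointing down it reaches from about 0.4 to 0.875 m from the base axis. Payload 6.5 kg.
Tool frame: the origin (TCP) lies midway between the tips of the shut fingers; the grasp point (between the pads) lies 19 mm behind it (arm.tcp_to_grasp is the distance from the TCP to the grasp point, in m); z points along the fingers, y is the line along which they close (so a half turn about z gives the same grasp; the last joint's range is limited). The gripper opens to 85 mm and grips with 20 to 120 N. Pads are 22 mm wide; open, the fingers measure 114 mm over their backs; the gripper's body (76 mm by 85 mm) begins 54 mm behind the grasp point. The pads swing forward as they close: fully open they stand 13 mm farther back than shut.
Start: joints at [1.12, 0.536, -0.004, 1.538, 0.003, 1.067, -0.071], TCP at [0.244, -0.602, 0.231] pointing down, gripper open.
Joint ranges: [-2.7, 2.7], [-0.37, 2.16], [-1.27, 1.26], [0.24, 2.4], [-1.31, 4.45], [0.19, 1.91], [-2.76, 2.76]. Speed limits (rad/s): [2.39, 2.39, 3.14, 3.14, 3.14, 3.14, 3.14].

## Interface

Orientations are given as a rotation vector (axis times angle).
In Python, from bench import arm gives the robot as it stands.
- The arm moves only by the tool drive_tool, never from a script. Its argument "series" is text: rows parted by semicolons, each of 5 numbers parted by spaces: the shift along the world's x, y, z in cm, then the turn about the world's z in degrees, then the opening, from 0 (shut) to 1 (fully open). A call has 1 to 10 rows; each row shifts and turns the commanded pose from where the row before left it; what a row does not reach is not made up. A row lasts 1/12 s, in which the tool goes at most 41.7 mm and 7.16 degrees, less where a joint would pass 70% of its speed; a pose out of reach is approached as far as the arm can. A call is refused whole if a number of a shift passes 4.17 or a number of a turn 7.16, either way. A call with a gripper value outside its range is refused whole. The fingers move at their own pace and stop on an object; "squeeze" is the grip in N (left out, the last holds). Time passes only in rows, so rows that do not move let the fingers close. It gives the time, the measured TCP pose, the force, the opening and the grip force at its end, in the units of the state.
- arm.get_obs(): the state, without advancing time (a new reading comes with each control period).
- arm.grab_frame(name): name is "side" or "top" or "wrist"; returns the picture (420x560x3 uint8, red, green, blue); there is no depth.
- arm.camera_params(name): a dict with "mtx" (3x3 intrinsics, pixels), "k1" (the pictures are not rectified: a ray, as slopes to the right and down, at radius r is drawn at 1 + k1 r^2 times it, then the intrinsics apply), "R" (3x3) and "t" (3): a world point X has camera coordinates R X + t. Camera axes: x right, y down, z forward; pixel columns grow to the right and rows downward; lengths in m; the calibration is good to about 2 mm. A picture is of the moment at which its call begins: read the wrist's pose just before it. camera_params takes no time and is no camera call; for the wrist camera it gives the pose at the moment of the call.
- arm.job_done(): hands the job in; it is judged then, once.
Trained networks look in the newest picture that a camera, given by its name, has taken for a name from the list of things; names that differ only in an ending like _2 or _b are one class to them, and where a whole thing is asked for, a point or a joint stands for the part that bears it (a point fixed in the world has none). Each returns a list of dicts, best first, with "conf" (0 to 1); they miss things now and then, are a little off and sometimes report something else, mostly with a low value. They report only what shows in the picture. A call takes as long as a camera call. They do not tell look-alikes from the thing itself.
- arm.recognise(camera, thing): "xy" ([column, row] in pixels, amid what is visible of it).
- arm.regions_of(camera, thing): "pixels" (420x560 bool, what is visible of it) and "xy" ([column, row] in pixels, amid what is visible of it).
The state is a dict: "clock": time; "q": joint angles; "joint_vel": joint speeds; "joint_efforts": joint torques, N m; "position": TCP position; "eef_rot": TCP orientation; "contact_force": force on the tool from outside, world axes, zero at the start; "moment": the same for the moment, N m; "grip_width": opening from 0.0 (shut) to 1.0 (fully open); "gripper_force": force on a finger pad.
Only numpy, scipy, OpenCV 4.12 (cv2) and the standard library are available. Lean on these libraries where they do the work, as an engineer would, in place of code of your own. Each camera call takes 0.05 s, during which the arm holds its last target. There are 200 camera calls.

## Task

Take the tapered steel register pin with the red grip out of the tool holder and work it down through the holes of the two floating plates of the heel jig into the fixed bush hidden beneath, so that its taper pulls the plates into line, until its collar sits flush on the blue top plate; then let go of it and leave it there. The bush is some 8 mm off the jig's centre, so feel your way in and do not force it: never load the jig with more than about 40 N. Leave the other tools and everything else on the bench where they are.

Things in the scene. Friction and masses are not known exactly. Their poses are not given: they have to be found in the camera images.
- pin: Tapered steel pin, 107 mm, 0.14 to 0.24 kg, upright, point down in one of the holder's holes (which one varies), point 5 mm above the bench. Origin: centre of its point, z towards the grip. Taper from 7 mm diameter at z 0 to 18 mm at z 30 mm, straight 18 mm shank to z 63, steel collar 32 mm in diameter at z 63 to 67, round red grip 22 mm in diameter at z 67 to 107. May lean 1 or 2 degrees.
- pin_collar (a point): Centre of the underside of the pin's collar, 63 mm from the point along the pin.
- holder: Fixed wooden tool block, 75 (x) by 225 (y) by 68 mm high, origin at the centre of its underside. Three through holes 19 mm in diameter along its y axis, at y -70, 0 and +70 mm, hold the pin, the awl and the punch in any order, each with its collar resting on the block's top.
- jig: Fixed green heel jig, foot 170 (x) by 150 (y) mm, origin at the centre of its underside on the bench, z up. From below: dark steel bush block (z 32 to 50 mm), brass lower plate (z 51 to 59), blue upper plate (z 60 to 68); free below the bush. When the pin is home its collar lies on the upper plate: collar underside 68 mm, point 5 mm above the bench.
- upper_hole (a point): Centre of the 20 mm hole in the blue upper plate (98 by 88 by 8 mm), at its top face. Starts 2.5 to 5 mm to the jig's +x and up to 3 mm either way in y from the jig's centre. The plate stays level and does not turn; it floats in the jig's x and y (14 mm either way from the centre), drags with about 3 N in each direction and stays where it is left.
- lower_hole (a point): Centre of the 20 mm hole in the brass lower plate (120 by 112 by 8 mm), at its top face. Starts 2.5 to 5 mm to the jig's +y and up to 3 mm either way in x from the jig's centre. It floats and drags just as the upper plate does, on its own.
- awl: Bystander standing in the holder: awl with a brass collar and dark wooden handle, top about 110 mm above the bench.
- punch: Bystander standing in the holder: punch with a dark collar and black grip 20 mm in diameter, top about 108 mm above the bench.
- glue: Bystander: upright green bottle with a red cap, 52 mm in diameter, 130 mm high.
- hammer: Bystander: hammer lying on the bench.
- tin: Bystander: low tin, 70 mm in diameter, 60 mm high.
- heel_block: Bystander: dark heel block, about 70 by 62 by 30 mm.
- bush_nominal (a point): Point on the jig's centre line at the bush block's top face, 50 mm above the bench. The bush is fixed, but the centre of its hole (19 mm diameter) lies 7 to 9 mm from this point, in any direction: not measured, mostly covered by the plates, to be felt. The wedge multiplies the push: 18 N at the wrist can mean 40 N on the jig; some 10 N is enough if the hand gives way sideways.
There are look-alikes about, which are no part of the job. Leave any orange look-alike of the pin alone. Leave any orange look-alike of the jig alone.

How it is judged:
By the outcome, as a careful person would: the job done as asked, in the order asked, and still so for the second after the job is handed in, with the robot touching nothing.
It also fails if it takes over 72 s, if anything falls off the work surface, if the arm or the gripper's body presses on something with over 40 N, if the wrist force passes 120 N, or if a joint passes its speed limit or range.

## Working session

There is one attempt and no reset: what is moved stays moved. The work goes in short steps, Python scripts to look and compute and a tool call to move; the robot and the scene stay as the last step left them, time stands still between calls to the robot, and variables do not carry over. Pictures are saved under pics/ and viewed, at most 10 in all, crops included, and the job is handed in when it is done.

Besides the shell and the picture viewer there is one more tool, called after "Request:" as name(argument=value, ...), one argument or row to a line, values as JSON. drive_tool: Moves the arm, as the interface text tells. Its arguments: {"type":"object","properties":{"series":{"type":"string"},"squeeze":{"type":"number"}},"required":["series"]}

```bash
ls; mkdir -p pics
cat > h.py <<'E'
import numpy as np, cv2
from bench import arm
def cam(n):
    p=arm.camera_params(n); return {k:np.array(v,float) if k!='k1' else float(v) for k,v in p.items()}
def ray(p,uv):
    d=np.linalg.inv(p['mtx'])@[uv[0],uv[1],1]; xd=d[:2]
    x=xd.copy()
    for _ in range(20): x=xd/(1+p['k1']*(x@x))
    r=p['R'].T@np.array([x[0],x[1],1]); o=-p['R'].T@p['t']
    return o,r/np.linalg.norm(r)
def atz(p,uv,z):
    o,r=ray(p,uv); return o+r*(z-o[2])/r[2]
def proj(p,X):
    c=p['R']@np.array(X,float)+p['t']; x=c[:2]/c[2]; x=x*(1+p['k1']*(x@x))
    return (p['mtx']@[x[0],x[1],1])[:2]
def tri(rs):
    A=0;b=0
    for o,r in rs:
        M=np.eye(3)-np.outer(r,r);A=A+M;b=b+M@o
    return np.linalg.solve(A,b)
def save(n,im): cv2.imwrite('pics/'+n+'.png',im[:,:,::-1])
E
python3 - <<'E'
from h import *
o=arm.get_obs(); print({k:np.round(v,3) for k,v in o.items()})
ims=[]
for n in ['side','top']:
    p=cam(n); im=arm.grab_frame(n); ims.append(im); print(n,p)
    for t in ['pin','jig','upper_hole','lower_hole','holder','awl','punch']:
        print(n,t,[(np.round(d['xy']),round(d['conf'],2)) for d in arm.recognise(n,t)])
save('side',ims[0]);save('top',ims[1])
E
```

```text
pics
{'clock': np.float64(0.0), 'q': array([ 1.12 ,  0.537, -0.004,  1.539,  0.003,  1.067, -0.071]), 'joint_vel': array([ 0.   , -0.   ,  0.   , -0.   ,  0.001, -0.001, -0.001]), 'joint_efforts': array([ 0.0000e+00, -5.8340e+01,  1.0490e+00, -2.5911e+01,  1.2000e-02,
        1.0000e-02,  0.0000e+00]), 'position': array([ 0.244, -0.602,  0.23 ]), 'eef_rot': array([-3.082e+00, -6.000e-01,  1.000e-03]), 'contact_force': array([-0.986, -0.385, -0.029]), 'moment': array([ 0.033, -0.008,  0.009]), 'gripper_force': np.float64(0.0), 'grip_width': np.float64(0.998)}
side {'mtx': array([[433.85324083,   0.        , 287.83775069],
       [  0.        , 433.85324083, 199.95672299],
       [  0.        ,   0.        ,   1.        ]]), 'k1': -0.10760634809682715, 'R': array([[ 0.76096192, -0.6487861 ,  0.00368143],
       [-0.46329627, -0.54735552, -0.69696377],
       [ 0.45419546,  0.5286573 , -0.71709689]]), 't': array([-0.37728059,  0.33868714,  0.64425709])}
side pin [(array([382., 316.]), 0.98), (array([326., 355.]), 0.66)]
side jig [(array([257., 178.]), 0.82), (array([228., 286.]), 0.81)]
[... 540 characters left out ...]
.        ]]), 'k1': -0.15202581944301857, 'R': array([[-0.01115298, -0.99979646, -0.0168122 ],
       [-0.99123652,  0.01326758, -0.1314311 ],
       [ 0.13162741,  0.01519902, -0.99118274]]), 't': array([0.08922407, 0.557624  , 1.35206757])}
top pin [(array([404., 225.]), 0.64), (array([400., 265.]), 0.61)]
top jig [(array([312., 275.]), 0.93), (array([244., 198.]), 0.89), (array([353., 156.]), 0.61)]
top upper_hole [(array([317., 278.]), 0.8), (array([239., 197.]), 0.63)]
top lower_hole [(array([327., 280.]), 0.86), (array([238., 212.]), 0.81)]
top holder [(array([397., 224.]), 0.73), (array([237., 215.]), 0.65)]
top awl [(array([430., 221.]), 0.65)]
top punch [(array([381., 229.]), 0.45)]
```

View pics/side.png

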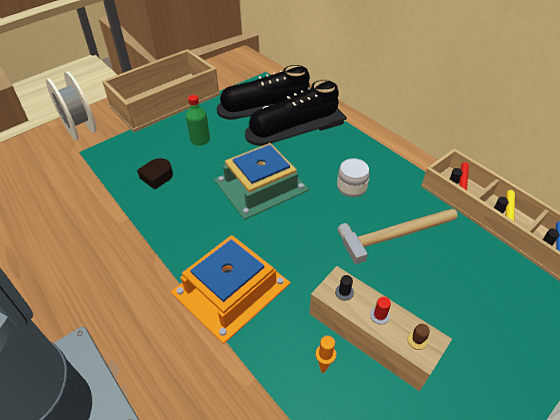

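View pics/top.png

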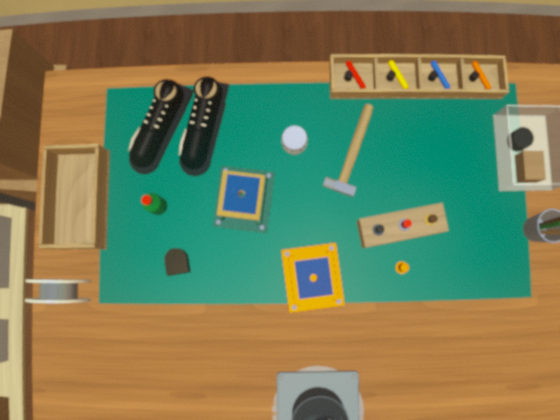

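The red pin stands in the middle hole of the holder (side 382,308; top 406,225). The green jig is at side (262,163), top (242,195). The orange jig and the orange pin are the look-alikes. Next I'll locate both by colour.

```bash
cat >> h.py <<'E'
def blob(im,lo,hi,win):
    h=cv2.cvtColor(im,cv2.COLOR_RGB2HSV); m=cv2.inRange(h,lo,hi)
    if lo[0]==0: m|=cv2.inRange(h,(172,lo[1],lo[2]),(180,255,255))
    w=np.zeros_like(m); u,v,r=win; w[max(v-r,0):v+r,max(u-r,0):u+r]=255; m&=w
    n,l,s,c=cv2.connectedComponentsWithStats(m)
    i=1+np.argmax(s[1:,4]); return (l==i),c[i],s[i]
E
python3 - <<'E'
from h import *
R=((0,150,60),(6,255,255)); B=((100,120,50),(125,255,255))
S=arm.grab_frame('side');T=arm.grab_frame('top');ps=cam('side');pt=cam('top')
r=[]
for n,im,p,wp,wb in [('side',S,ps,(382,308,25),(262,163,40)),('top',T,pt,(406,225,12),(242,195,30))]:
    m,c,s=blob(im,*R,wp); mb,cb,sb=blob(im,*B,wb)
    mb=cv2.morphologyEx(mb.astype(np.uint8),cv2.MORPH_CLOSE,np.ones((9,9)))
    cn=max(cv2.findContours(mb,0,2)[0],key=cv2.contourArea)
    hull=cv2.convexHull(cn).reshape(-1,2)
    W=np.array([atz(p,q,.068)[:2] for q in hull]).astype(np.float32)
    print(n,'pin px',c,s,'blue rect',cv2.minAreaRect(W))
    r.append(ray(p,c)); print(' pin at z.092',atz(p,c,.092), 'z.112', atz(p,c,.112))
    print('cam', -p['R'].T@p['t'])
    print(' ends', [atz(p,e,.112)[:2] for e in [(378,230),(432,219)]] if n=='top' else [atz(p,e,.1)[:2] for e in [(345,286),(421,333)]])
print('tri',tri(r))
pw=cam('wrist');print(pw['R'],-pw['R'].T@pw['t'],pw['mtx'][0])
E
```

```text
side pin px [382.08633094 307.65467626] [374 297  17  23 278] blue rect ((0.5802065134048462, 0.19178639352321625), (0.09102935343980789, 0.09731079638004303), 82.18608856201172)
 pin at z.092 [ 0.49559132 -0.23065636  0.092     ] z.112 [ 0.4842584  -0.23623149  0.112     ]
cam [ 0.15139001 -0.39998334  0.69943635]
 ends [array([ 0.47547208, -0.16641518]), array([ 0.50276825, -0.30133705])]
top pin px [406.42553191 223.17021277] [403 220   8   7  47] blue rect ((0.5785413384437561, 0.19638553261756897), (0.08169593662023544, 0.09079582989215851), 82.14964294433594)
 pin at z.092 [ 0.49237801 -0.23081562  0.092     ] z.112 [ 0.49061504 -0.22640009  0.112     ]
cam [0.37576324 0.06125749 1.41493522]
 ends [array([ 0.47446267, -0.15332878]), array([ 0.50018491, -0.29277286])]
tri [ 0.49287704 -0.23088628  0.0952162 ]
[[ 3.75899382e-01 -9.26660364e-01  4.73340440e-04]
 [-8.89185655e-01 -3.60553894e-01  2.81690896e-01]
 [-2.60861124e-01 -1.06308321e-01 -9.59505089e-01]] [ 0.31085459 -0.57622914  0.37371923] [300.56922034   0.         279.12682281]
```

Request:
drive_tool(
  series="1 1.5 0 4 1;2.2 3.2 0 7.1 1;2.2 3.3 0 7.1 1;2.2 3.3 0 7.1 1;2.2 3.3 0 7.1 1;2.2 3.3 0 7.1 1;2.2 3.3 0 7.1 1;2.2 3.3 0 7.1 1;2.2 3.3 0 7.1 1;2.2 3.3 0 7.1 1",
)

```text
clock: 1.73
position: [0.4528, -0.2899, 0.2316]
eef_rot: [2.215, 2.226, -0.0]
contact_force: [-0.4, -1.4, -0.4]
grip_width: 1.005
gripper_force: 0.0
```

Request:
drive_tool(
  series="2.2 3.3 0 7.1 1;2 2.8 -2 3.3 1;0 0 -2 0 1;0 0 0 0 1",
)

```text
clock: 2.07
position: [0.4931, -0.2273, 0.1884]
eef_rot: [-2.003, -2.414, 0.001]
contact_force: [-0.4, -0.2, -0.8]
grip_width: 1.0
gripper_force: 0.0
```

Run:
```python
from h import *
from scipy.spatial.transform import Rotation as Ro
o=arm.get_obs(); p=cam('wrist'); im=arm.grab_frame('wrist'); save('w1',im)
R=Ro.from_rotvec(o['eef_rot']).as_matrix(); print(o['clock'],o['position'],R[:,1],np.degrees(np.arctan2(R[1,1],R[0,1])),R[:,2],o['q'])
print('expected px',proj(p,[.493,-.231,.112]), -p['R'].T@p['t'])
u,v=proj(p,[.493,-.231,.1]).astype(int)
m,c,s=blob(im,(0,150,60),(6,255,255),(u,v,50)); print(c,s,atz(p,c,.1))
```

```text
2.0667 [ 0.4931234  -0.22729194  0.18839569] [ 0.98284301  0.18440743 -0.00367575] 10.62665905231423 [-0.00429607  0.00296442 -0.99998638] [ 0.68020157  0.44642738 -0.4233406   1.83916988  0.22483659  0.90838386
  0.33899902]
expected px [277.92100179 220.96769026] [ 0.48079889 -0.1578824   0.33106714]
[278.66353887 215.63941019] [266 198  27  36 746] [ 0.49342374 -0.23043779  0.1       ]
```

View pics/w1.png

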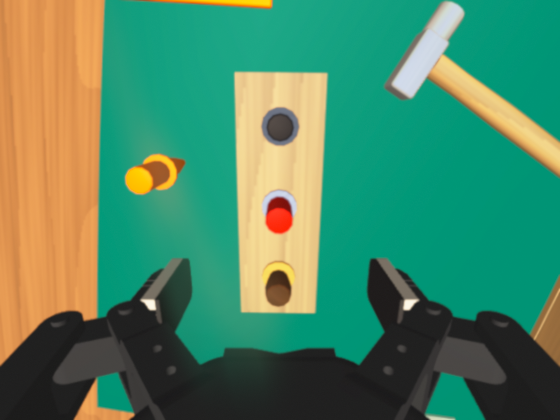

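The wrist view shows the red pin at (278,216) between the punch and the awl. The fingers straddle the holder's short side and the orange look-alike is well clear, so I'm descending to grasp.

Request:
drive_tool(
  series="0.05 -0.3 -3 0 1;0 0 -4 0 1;0 0 -2.5 0 1;0 0 -1.5 0 1;0 0 0 0 0.5;0 0 0 0 0.2;0 0 0 0 0;0 0 0 0 0;0 0 0 0 0;0 0 0 0 0",
  squeeze=70,
)

```text
clock: 2.95
position: [0.4949, -0.2342, 0.0829]
eef_rot: [2.012, 2.411, -0.001]
contact_force: [-2.7, -0.3, 8.5]
grip_width: 0.236
gripper_force: 68.1
```

Run:
```python
from h import *
o=arm.get_obs(); print({k:np.round(v,4) for k,v in o.items()})
```

```text
{'clock': np.float64(2.95), 'q': array([ 0.6363,  0.6025, -0.3616,  1.8967,  0.3192,  0.6971,  0.2665]), 'joint_vel': array([-0.0027,  0.0005,  0.0009,  0.0007,  0.0011, -0.0011,  0.0006]), 'joint_efforts': array([-5.16100e-01, -4.89803e+01, -4.55930e+00, -1.74486e+01,
       -3.89000e-02, -9.12300e-01, -1.03000e-02]), 'position': array([ 0.4949, -0.2342,  0.0829]), 'eef_rot': array([ 2.0115e+00,  2.4110e+00, -7.0000e-04]), 'contact_force': array([-2.6928, -0.3184,  8.4586]), 'moment': array([-0.0404,  0.5849,  0.0143]), 'gripper_force': np.float64(68.0632), 'grip_width': np.float64(0.2364)}
```

Request:
drive_tool(
  series="0 0 0.5 0 0;0 0 1 0 0;0 0 2 0 0;0 0 3 0 0;0 0 4 0 0;0 0 3 0 0;0.5 2 0 0 0;0.8 3 0 0 0;1 3.8 0 0 0;1 3.8 0 0 0",
)

```text
clock: 3.78
position: [0.5274, -0.1067, 0.2174]
eef_rot: [2.014, 2.41, 0.0]
contact_force: [1.4, 0.2, -2.9]
grip_width: 0.236
gripper_force: 69.2
```

Request:
drive_tool(
  series="1 3.8 0 0 0;1 3.8 0 0 0;1 3.8 0 0 0;1 3.8 0 0 0;1 3.8 0 0 0;0.8 3 -1 0 0;0.5 1.5 -2 0 0;0 0 0 0 0;0 0 0 0 0",
)

```text
clock: 4.53
position: [0.5894, 0.1286, 0.1858]
eef_rot: [-2.008, -2.414, 0.003]
contact_force: [0.7, -0.9, -2.0]
grip_width: 0.236
gripper_force: 69.1
```

Run:
```python
from h import *
o=arm.get_obs(); p=cam('wrist'); im=arm.grab_frame('wrist'); save('w2',im)
print({k:np.round(v,4) for k,v in o.items()})
print('cam',-p['R'].T@p['t'],'jig px',proj(p,[.579,.195,.068]))
for t in ['upper_hole','lower_hole','pin']:
    print(t,[(d['xy'],round(d['conf'],2),atz(p,d['xy'],.068)) for d in arm.recognise('wrist',t)])
```

```text
{'clock': np.float64(4.5333), 'q': array([ 0.0682,  0.5601, -0.4962,  1.683 ,  0.3088,  0.9796, -0.3552]), 'joint_vel': array([ 0.0378, -0.0292,  0.0248, -0.0106,  0.0055,  0.0052,  0.0055]), 'joint_efforts': array([ -2.2629, -54.4731,  -7.7692, -23.8399,  -0.1517,  -0.1996,
        -0.106 ]), 'position': array([0.5894, 0.1286, 0.1858]), 'eef_rot': array([-2.0079, -2.414 ,  0.0026]), 'contact_force': array([ 0.6609, -0.8642, -2.0189]), 'moment': array([-0.0094, -0.0294,  0.0089]), 'gripper_force': np.float64(69.0857), 'grip_width': np.float64(0.2356)}
cam [0.57693671 0.19850466 0.32825841] jig px [281.22721712 124.41615923]
upper_hole [([41.0, 276.4], 0.81, array([0.3713757 , 0.01030708, 0.068     ])), ([278.6, 112.8], 0.75, array([0.57514343, 0.20375563, 0.068     ]))]
lower_hole [([291.3, 126.1], 0.8, array([0.58754387, 0.19520265, 0.068     ])), ([79.9, 248.1], 0.73, array([0.41088626, 0.04898703, 0.068     ])), ([279.2, 117.9], 0.51, array([0.57637497, 0.1998478 , 0.068     ]))]
pin [([277.7, 258.8], 0.78, array([0.59844522, 0.07328672, 0.068     ]))]
```

View pics/w2.png

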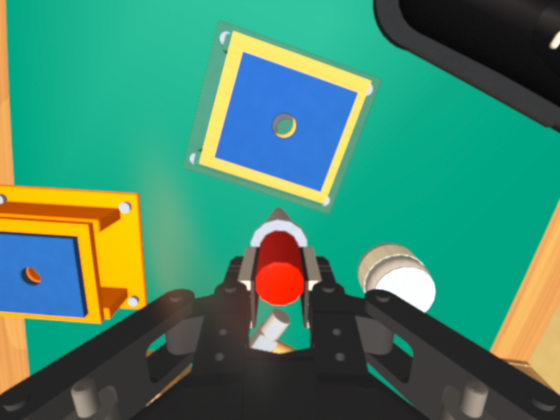

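The pin is in hand, with its grip at (278,265). The jig's hole shows at (285,126), with a bright crescent and the darker interior. I'll zoom in on it.

Run:
```python
from h import *
p=cam('wrist'); im=arm.grab_frame('wrist')
c=im[106:146,262:308]; a=cv2.resize(c,None,fx=14,fy=14,interpolation=cv2.INTER_CUBIC)
save('w2c',a)
B=((100,100,40),(128,255,255))
hs=cv2.cvtColor(im,cv2.COLOR_RGB2HSV); 
mb,cb,sb=blob(im,*B,(285,120,85))
def rect(m,z):
    cn=max(cv2.findContours(m.astype(np.uint8),0,2)[0],key=cv2.contourArea)
    W=np.array([atz(p,q,z)[:2] for q in cv2.convexHull(cn).reshape(-1,2)],np.float32)*1000
    return cv2.minAreaRect(W)
print('blue',rect(mb,.068))
# hole contour
hole=(cv2.morphologyEx(mb.astype(np.uint8),cv2.MORPH_CLOSE,np.ones((35,35)))>0)&~mb
n,l,s,cc=cv2.connectedComponentsWithStats(hole.astype(np.uint8)); i=1+np.argmax(s[1:,4]); print(cc[i],s[i])
cn=cv2.findContours((l==i).astype(np.uint8),0,cv2.CHAIN_APPROX_NONE)[0][0]
W=np.array([atz(p,q,.068)[:2] for q in cn.reshape(-1,2)],np.float32)*1000; print('hole',cv2.fitEllipse(W), atz(p,cc[i],.068))
y=cv2.inRange(hs,(18,80,100),(34,255,255)); k=np.zeros_like(y);k[20:215,180:390]=255; y&=k
n,l,s,cc=cv2.connectedComponentsWithStats(y); i=1+np.argmax(s[1:,4]);print('brass',s[i],rect(l==i,.059))
print('bolts/feet px', [atz(p,q,.01) for q in [(224,38),(370,90),(327,200),(194,158)]], [atz(p,q,.0) for q in [(221,22),(380,81),(331,212),(186,166)]])
print(arm.get_obs()['position'])
```

```text
blue ((581.0580444335938, 194.97042846679688), (86.37986755371094, 96.48571014404297), 82.31576538085938)
[281.75157895 121.66315789] [270 110  24  25 475]
hole ((581.4412231445312, 194.55984497070312), (19.441219329833984, 19.665555953979492), 151.1754608154297) [0.58142052 0.19465955 0.068     ]
brass [ 197   28  172  172 6050] ((579.049560546875, 196.31719970703125), (112.94635772705078, 121.10252380371094), 82.30776977539062)
bolts/feet px [array([0.51359241, 0.26097932, 0.01      ]), array([0.66346751, 0.24045779, 0.01      ]), array([0.64614351, 0.12150011, 0.01      ]), array([0.4972533, 0.1414636, 0.01     ])] [array([0.50676652, 0.27663748, 0.        ]), array([0.67404856, 0.2522044 , 0.        ]), array([0.65597474, 0.10605388, 0.        ]), array([0.48689245, 0.12945755, 0.        ])]
[0.59100745 0.12613767 0.18725762]
```

View pics/w2c.png

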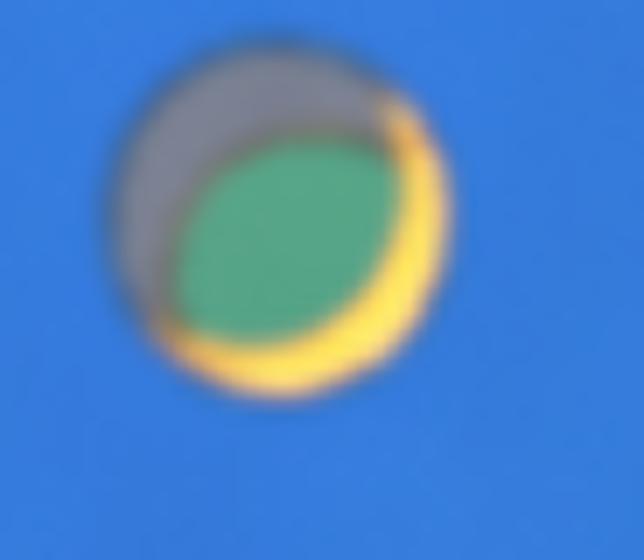

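The crop shows the bush's grey top face upper left and its edge against the green, so the bush is offset to the lower right in the image. I'll fit circles to the borders.

Run:
```python
from h import *
from scipy.optimize import least_squares
p=cam('wrist'); print(arm.get_obs()['position'],-p['R'].T@p['t'])
def fit(pts,z,R):
    W=np.array([atz(p,(262+(x+.5)/14-.5,106+(y+.5)/14-.5),z)[:2] for x,y in pts])*1000
    r=least_squares(lambda c:np.hypot(*(W-c).T)-R,W.mean(0)); 
    return W.round(1).tolist(),r.x.round(2),r.fun.round(2)
for s in (fit([(385,145),(310,135),(240,165),(200,215),(175,290)],.050,9.5),
 fit([(403,200),(385,260),(340,310),(280,342),(210,335)],.059,10),
 fit([(112,200),(130,120),(200,55),(280,40),(360,65)],.068,10),
 fit([(440,250),(400,340),(330,385),(270,395),(200,370)],.068,10)): print(s)
feet=np.array([[.50677,.27664],[.67405,.25220],[.65597,.10605],[.48689,.12946]]);print(feet.mean(0))
a=np.radians(-7.7);X=np.array([np.cos(a),np.sin(a)]);Y=np.array([-X[1],X[0]])
c=np.array([.579,.1925]);print(X,Y)
```

```text
[0.59100745 0.12613767 0.18725762] [0.57835228 0.19614004 0.32962228]
([[587.1, 200.8], [582.3, 200.5], [578.2, 197.9], [576.3, 194.4], [575.5, 189.6]], array([585.06, 191.37]), array([ 0.11,  0.04, -0.05, -0.19,  0.23]))
([[588.5, 197.6], [588.1, 193.9], [585.9, 190.4], [582.6, 187.8], [578.2, 187.5]], array([578.66, 197.26]), array([-0.12,  0.04, -0.02,  0.21, -0.2 ]))
([[571.1, 194.4], [571.3, 199.2], [574.8, 203.5], [579.3, 205.2], [584.2, 204.7]], array([580.78, 195.41]), array([-0.24,  0.16,  0.11, -0.07, -0.11]))
([[590.9, 195.1], [589.5, 189.5], [585.9, 186.2], [582.4, 184.9], [578.0, 185.6]], array([581.07, 194.95]), array([-0.14,  0.07,  0.02,  0.11, -0.18]))
[0.58092   0.1910875]
[ 0.9909832  -0.13398619] [0.13398619 0.9909832 ]
```

```bash
cat >> h.py <<'E'
def pinmodel(tip,ax=(0,0,1)):
    ax=np.array(ax,float); ax/=np.linalg.norm(ax); t=np.linspace(0,2*np.pi,40)
    e=np.cross(ax,[1,0,0]); e/=np.linalg.norm(e); f=np.cross(ax,e)
    return [[np.array(tip)+ax*z+r*(np.cos(a)*e+np.sin(a)*f) for a in t] for z,r in ((0,.0035),(.03,.009),(.063,.016),(.067,.016),(.107,.011))]
def overlay(im,p,tip,ax,win,f):
    u,v,w,h=win; a=cv2.resize(im[v:v+h,u:u+w],None,fx=f,fy=f,interpolation=cv2.INTER_CUBIC)
    for c in pinmodel(tip,ax):
        q=np.array([(proj(p,X)-[u-.5,v-.5])*f-.5 for X in c]).round().astype(np.int32)
        cv2.polylines(a,[q],True,(0,255,255),1)
    return a
E
python3 - <<'E'
from h import *
p=cam('wrist'); im=arm.grab_frame('wrist'); T=arm.get_obs()['position']
tip=T+[-.0008,.0037,-.078]; print(tip,proj(p,tip))
save('w3',overlay(im,p,tip,(0,0,1),(220,185,120,130),4.6))
E
```

```text
[0.59012233 0.13002762 0.1091379 ] [278.25550157 210.44614044]
```

View pics/w3.png

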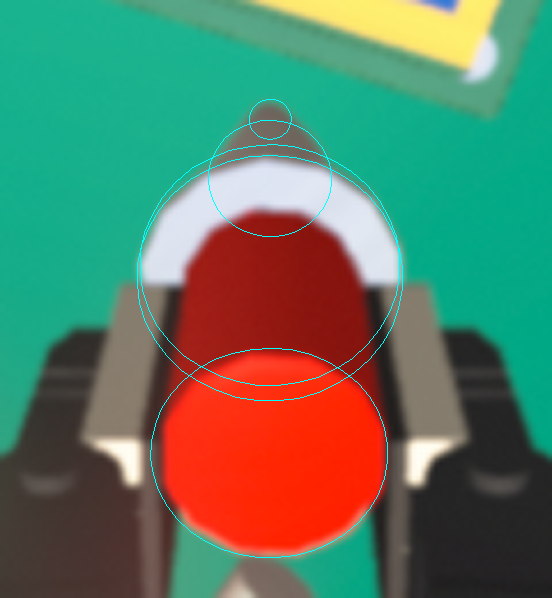

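Prediction and image agree to about 1 mm. The tip sits at TCP + (-0.6, +3.3, -78) mm. I'm moving over the region where the three holes overlap.

Request:
drive_tool(
  series="-0.1 1 0 0 0;-0.25 2 0 0 0;-0.25 2 0 0 0;-0.25 1.5 0 0 0;0 0 -1 0 0;0 0 -1 0 0;0 0 0 0 0;0 0 0 0 0;0 0 0 0 0;0 0 0 0 0",
)

```text
clock: 5.67
position: [0.5825, 0.1918, 0.1666]
eef_rot: [2.013, 2.411, 0.0]
contact_force: [0.3, 0.3, -1.6]
grip_width: 0.236
gripper_force: 69.1
```

Run:
```python
from h import *
p=cam('wrist'); im=arm.grab_frame('wrist'); o=arm.get_obs(); T=o['position']; print(T,o['contact_force'])
tip=T+[-.0006,.0033,-.078]; print(tip)
a=overlay(im,p,tip,(0,0,1),(215,150,130,130),4.6)
for c,z,r,col in (((.5810,.1951),.068,.010,(255,255,255)),):
    q=np.array([(proj(p,[c[0]+r*np.cos(t),c[1]+r*np.sin(t),z])-[214.5,149.5])*4.6-.5 for t in np.linspace(0,6.28,50)]).round().astype(np.int32)
    cv2.polylines(a,[q],True,col,1)
save('w4',a)
```

```text
[0.58246792 0.19199337 0.16665595] [-0.75526451  0.33232187 -1.76198082]
[0.58186792 0.19529337 0.08865595]
```

View pics/w4.png

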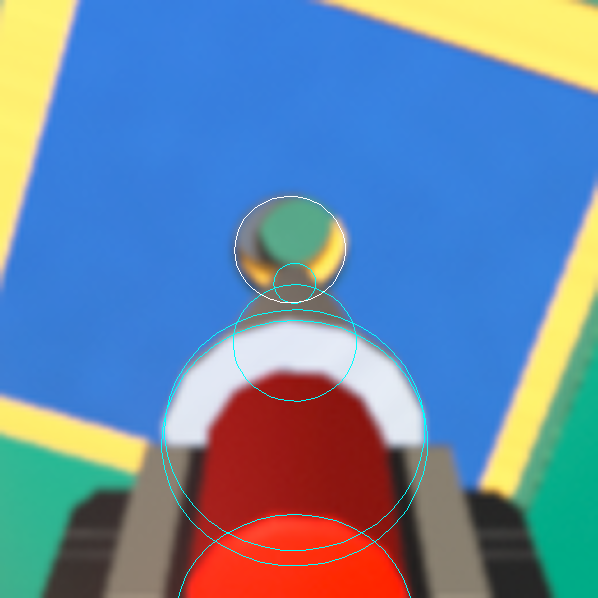

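The overlay lands on both the hole (290,249) and the tip (295,282). Descending gently now.

Request:
drive_tool(
  series="0 -0.1 -0.7 0 0;0 0 -0.7 0 0;0 0 -0.6 0 0;0 0 -0.4 0 0;0 0 -0.3 0 0;0 0 -0.3 0 0;0 0 0 0 0;0 0 0 0 0",
)

```text
clock: 6.38
position: [0.582, 0.1916, 0.1362]
eef_rot: [-2.012, -2.413, 0.0]
contact_force: [-0.0, 0.3, -2.5]
grip_width: 0.234
gripper_force: 69.1
```

Request:
drive_tool(
  series="0 0 -0.2 0 0;0 0 -0.2 0 0;0.1 -0.1 0 0 0;0.1 -0.1 0 0 0;0.1 -0.1 0 0 0;0 0 0 0 0;0 0 0 0 0;0 0 0 0 0",
)

```text
clock: 7.05
position: [0.5848, 0.1887, 0.1323]
eef_rot: [-2.012, -2.413, 0.0]
contact_force: [-0.3, 0.3, -2.4]
grip_width: 0.233
gripper_force: 69.2
```

Request:
drive_tool(
  series="0.05 -0.05 -0.2 0 0;0 0 -0.2 0 0;0 0 -0.2 0 0;0 0 -0.2 0 0;0 0 0 0 0;0 0 0 0 0",
)

```text
clock: 7.55
position: [0.5847, 0.1886, 0.1238]
eef_rot: [-2.01, -2.412, 0.001]
contact_force: [-3.2, 4.6, -2.5]
grip_width: 0.235
gripper_force: 69.3
```

Request:
drive_tool(
  series="0 0 -0.2 0 0;0 0 -0.2 0 0;0 0 -0.2 0 0;0 0 0 0 0;0 0 0 0 0",
)

```text
clock: 7.97
position: [0.5845, 0.1891, 0.118]
eef_rot: [-2.01, -2.412, 0.0]
contact_force: [-5.2, 3.3, -2.2]
grip_width: 0.235
gripper_force: 69.6
```

Request:
drive_tool(
  series="0.1 -0.1 -0.2 0 0;0 0 -0.2 0 0;0 0 -0.2 0 0;0 0 -0.2 0 0;0 0 0 0 0;0 0 0 0 0",
)

```text
clock: 8.47
position: [0.5856, 0.189, 0.1102]
eef_rot: [-2.009, -2.412, -0.002]
contact_force: [-3.9, 5.9, -1.6]
grip_width: 0.234
gripper_force: 69.6
```

Request:
drive_tool(
  series="0 0 -0.2 0 0;0 0 -0.2 0 0;0 0 -0.15 0 0;0 0 0 0 0;0 0 0 0 0",
)

```text
clock: 8.88
position: [0.5858, 0.1888, 0.1048]
eef_rot: [-2.009, -2.413, -0.002]
contact_force: [-3.3, 5.7, -0.7]
grip_width: 0.236
gripper_force: 69.6
```

Request:
drive_tool(
  series="0 0 -0.1 0 0;0 0 -0.1 0 0;0 0 -0.1 0 0;0 0 0 0 0;0 0 0 0 0",
)

```text
clock: 9.3
position: [0.5858, 0.1886, 0.1019]
eef_rot: [-2.01, -2.413, -0.001]
contact_force: [-5.4, 4.9, 0.5]
grip_width: 0.237
gripper_force: 69.7
```

Request:
drive_tool(
  series="0 0 -0.1 0 0;0 0 -0.1 0 0;0 0 -0.1 0 0;0 0 0 0 0;0 0 0 0 0",
)

```text
clock: 9.72
position: [0.5858, 0.1883, 0.0989]
eef_rot: [-2.01, -2.413, -0.001]
contact_force: [-4.7, 4.3, 1.1]
grip_width: 0.233
gripper_force: 69.7
```

Request:
drive_tool(
  series="0 0 -0.1 0 0;0 0 -0.1 0 0;0 0 0 0 0;0 0 0 0 0",
)

```text
clock: 10.05
position: [0.5858, 0.1881, 0.0968]
eef_rot: [-2.01, -2.413, -0.0]
contact_force: [-4.3, 4.7, -0.5]
grip_width: 0.233
gripper_force: 69.7
```

Request:
drive_tool(
  series="0 0 -0.15 0 0;0 0 -0.15 0 0;0 0 -0.15 0 0;0 0 0 0 0;0 0 0 0 0",
)

```text
clock: 10.47
position: [0.5858, 0.1879, 0.0922]
eef_rot: [-2.01, -2.413, 0.0]
contact_force: [-4.4, 4.4, -1.0]
grip_width: 0.238
gripper_force: 69.6
```

Request:
drive_tool(
  series="0 0 -0.15 0 0;0 0 -0.15 0 0;0 0 -0.15 0 0;0 0 0 0 0;0 0 0 0 0",
)

```text
clock: 10.88
position: [0.5857, 0.188, 0.0877]
eef_rot: [-2.01, -2.413, 0.0]
contact_force: [-4.1, 4.1, -0.1]
grip_width: 0.24
gripper_force: 69.6
```

Request:
drive_tool(
  series="0 0 -0.1 0 0;0 0 -0.1 0 0;0 0 -0.1 0 0;0 0 0 0 0;0 0 0 0 0",
)

```text
clock: 11.3
position: [0.5857, 0.188, 0.0848]
eef_rot: [-2.01, -2.413, 0.0]
contact_force: [-4.1, 4.0, -0.6]
grip_width: 0.235
gripper_force: 69.6
```

Request:
drive_tool(
  series="0 0 -0.1 0 0;0 0 -0.1 0 0;0 0 0 0 0;0 0 0 0 0",
)

```text
clock: 11.63
position: [0.5859, 0.1881, 0.0837]
eef_rot: [-2.01, -2.413, -0.0]
contact_force: [-6.3, 3.0, 7.4]
grip_width: 0.235
gripper_force: 70.7
```

Request:
drive_tool(
  series="0 0 -0.1 0 0;0 0 0 0 0;0 0 0 0 0",
)

```text
clock: 11.88
position: [0.5861, 0.1882, 0.0835]
eef_rot: [-2.011, -2.413, -0.0]
contact_force: [-8.9, 2.4, 14.6]
grip_width: 0.237
gripper_force: 71.6
```

Run:
```python
from h import *
o=arm.get_obs(); print({k:np.round(v,4) for k,v in o.items() if k in('position','eef_rot','contact_force','moment')})
p=cam('wrist'); im=arm.grab_frame('wrist')
T=o['position']
save('w5',overlay(im,p,[.5851,.1914,.005],(0,0,1),(215,150,130,130),4.6))
```

```text
{'position': array([0.5861, 0.1882, 0.0835]), 'eef_rot': array([-2.0108e+00, -2.4133e+00, -3.0000e-04]), 'contact_force': array([-8.8895,  2.3677, 14.5526]), 'moment': array([0.6167, 2.3924, 0.0916])}
```

View pics/w5.png

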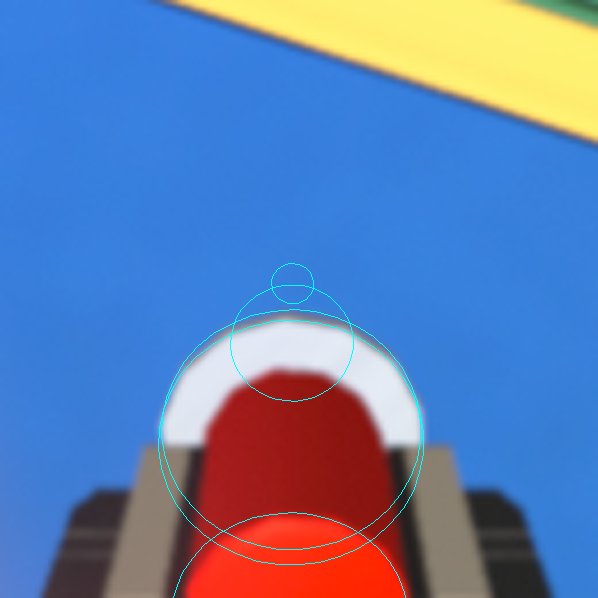

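Going from 7 to 14 N gained only 0.2 mm, so the collar is on a hard seat. I'll unload the hand, open the fingers and look.

Request:
drive_tool(
  series="-0.05 0 0.05 0 0;-0.05 0.05 0.05 0 0;0 0 0 0 0;0 0 0 0 0",
  squeeze=20,
)

```text
clock: 12.27
position: [0.5858, 0.1881, 0.0837]
eef_rot: [2.011, 2.413, 0.001]
contact_force: [-5.2, 3.4, 7.2]
grip_width: 0.233
gripper_force: 70.0
```

Request:
drive_tool(
  series="-0.05 0.05 0.05 0 0.24;-0.02 0 0 0 0.26;0 0 0 0 0.3;0 0 0 0 0.4;0 0 0 0 0.6;0 0 0 0 1;0 0 0 0 1;0 0 0 0 1;0 0 0 0 1",
)

```text
clock: 13.02
position: [0.5849, 0.188, 0.0833]
eef_rot: [2.012, 2.413, -0.0]
contact_force: [0.3, -0.4, -0.7]
grip_width: 1.002
gripper_force: 0.0
```

Request:
drive_tool(
  series="0 0 0.5 0 1;0 0 1.5 0 1;0 0 3 0 1;0 0 3 0 1;0 -1 3 0 1;0 -2.5 0 0 1;0 -2.5 0 0 1;0 0 0 0 1;0 0 0 0 1",
)

```text
clock: 13.77
position: [0.5851, 0.1259, 0.1937]
eef_rot: [2.015, 2.409, -0.001]
contact_force: [-0.5, 0.8, 0.1]
grip_width: 1.002
gripper_force: 0.0
```

Run:
```python
from h import *
o=arm.get_obs(); print(o['position'],o['clock'],o['contact_force'],o['grip_width'])
ims=[]
for n in('wrist','side'):
    p=cam(n); im=arm.grab_frame(n); u,v=proj(p,[.5851,.1914,.08]).astype(int)
    f=5 if n=='wrist' else 7; w=390//f
    ims.append(overlay(im,p,[.5851,.1914,.005],(0,0,1),(u-w//2,v-w//2,w,w),f)); ims[-1]=cv2.resize(ims[-1],(390,390))
    m,c,s=blob(im,(0,150,60),(6,255,255),(u,v,40)); print(n,c,s,atz(p,c,.1),proj(p,[.5851,.1914,.1]))
save('w6',np.hstack(ims))
```

```text
[0.58508972 0.12593293 0.19366903] 13.7667 [-0.53687245  0.84667835  0.12495902] 1.0022903185560426
wrist [294.4577573 128.2749616] [281 114  28  29 651] [0.58559014 0.19159075 0.1       ] [293.77776351 128.41116466]
side [262.6627907 151.9244186] [258 143  10  20 172] [0.5834805  0.18732354 0.1       ] [262.09131312 150.70183745]
```

View pics/w6.png

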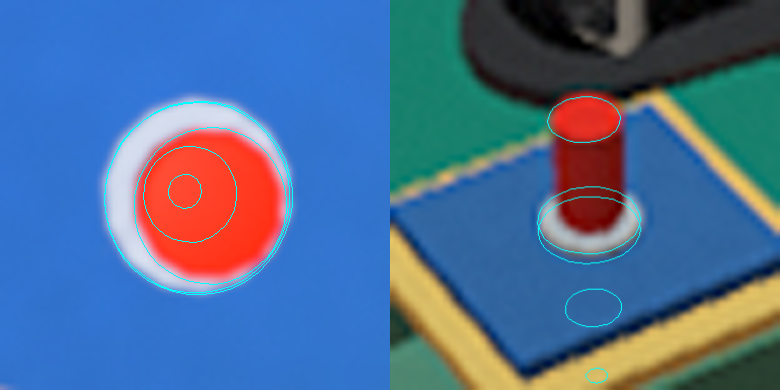

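The pin stands upright, with its collar concentric in the wrist view (198,197). A light press with shut fingers on the grip will confirm its height; home should put the grip top at about 112 mm.

Request:
drive_tool(
  series="0 2 0 0 0.5;0 2.5 0 0 0;0 2.05 0 0 0;0 0 -2 0 0;0 0 -3 0 0;0 0 -1.5 0 0;0 0 -0.5 0 0;0 0 0 0 0;0 0 0 0 0;0 0 0 0 0",
)

```text
clock: 14.7
position: [0.5856, 0.1944, 0.1247]
eef_rot: [2.011, 2.412, 0.003]
contact_force: [0.2, -0.1, -0.7]
grip_width: 0.001
gripper_force: 0.0
```

Request:
drive_tool(
  series="0 0 -0.2 0 0;0 0 -0.2 0 0;0 0 -0.1 0 0;0 0 -0.1 0 0;0 0 0 0 0;0 0 0 0 0",
)

```text
clock: 15.2
position: [0.5848, 0.1935, 0.1173]
eef_rot: [-2.012, -2.413, 0.0]
contact_force: [-0.4, 0.3, -0.3]
grip_width: -0.001
gripper_force: 0.0
```

Request:
drive_tool(
  series="0 -0.2 -0.1 0 0;0 0 -0.1 0 0;0 0 -0.1 0 0;0 0 -0.1 0 0;0 0 0 0 0;0 0 0 0 0",
)

```text
clock: 15.7
position: [0.5848, 0.1916, 0.1133]
eef_rot: [2.012, 2.413, 0.0]
contact_force: [0.7, 0.8, -0.0]
grip_width: 0.002
gripper_force: 0.0
```

Request:
drive_tool(
  series="0 0 -0.1 0 0;0 0 -0.1 0 0;0 0 -0.1 0 0;0 0 0 0 0;0 0 0 0 0",
)

```text
clock: 16.12
position: [0.586, 0.1923, 0.1128]
eef_rot: [2.011, 2.411, 0.004]
contact_force: [-2.2, -0.6, 16.1]
grip_width: -0.002
gripper_force: 8.1
```

Request:
drive_tool(
  series="0 0 0.2 0 0;0 0 0.3 0 0;0 0 1.5 0 0;0 0 3 0 0;0 -2 3 0 0;0 -2.5 0 0 0.5;0 -2 0 0 1;0 0 0 0 1;0 0 0 0 1;0 0 0 0 1",
)

```text
clock: 16.95
position: [0.5845, 0.1273, 0.1901]
eef_rot: [-2.011, -2.413, -0.0]
contact_force: [0.9, 0.9, 0.0]
grip_width: 0.707
gripper_force: 0.0
```

Run:
```python
from h import *
p=cam('wrist'); im=arm.grab_frame('wrist'); o=arm.get_obs(); print(o['position'],o['clock'],o['joint_vel'].round(3))
u,v=proj(p,[.5851,.1914,.08]).astype(int)
r=40; c=im[v-r:v+r,u-r:u+r]; h=cv2.cvtColor(c,cv2.COLOR_RGB2HSV)
red=cv2.inRange(h,(0,150,190),(8,255,255))|cv2.inRange(h,(172,150,190),(180,255,255)); nb=255-cv2.inRange(h,(95,90,40),(130,255,255))
for n,m,z in(('top',red,.112),('all',nb,.072)):
    cn=max(cv2.findContours(m,0,cv2.CHAIN_APPROX_NONE)[0],key=cv2.contourArea).reshape(-1,2)+[u-r,v-r]
    W=np.array([atz(p,q,z)[:2] for q in cn],np.float32)*1000
    print(n,len(cn),cv2.minEnclosingCircle(W),cv2.fitEllipse(W))
    # collar only: points away from the grip side
    if n=='all':
        from scipy.optimize import least_squares
        k=W[np.argsort(W@np.array([0,1]))[len(W)//3:]]
        q=least_squares(lambda x:np.hypot(*(k-x[:2]).T)-x[2],[*k.mean(0),16],loss='soft_l1'); print(q.x, np.abs(q.fun).mean())
save('w7',cv2.resize(c,None,fx=7,fy=7,interpolation=cv2.INTER_CUBIC))
m,cc,s=blob(arm.grab_frame('side'),(0,150,60),(6,255,255),(262,152,30)); print('side',cc,s)
```

```text
[0.58443008 0.12793248 0.19011331] 17.0 [-0.011  0.002 -0.002 -0.003  0.    -0.     0.002]
top 82 ((584.9535522460938, 192.00430297851562), 10.585083961486816) ((585.0462036132812, 191.8944549560547), (19.499088287353516, 20.47773551940918), 63.41368103027344)
all 106 ((584.6990356445312, 191.65049743652344), 15.979923248291016) ((584.7748413085938, 191.72171020507812), (30.896215438842773, 31.061954498291016), 79.56636047363281)
[584.77293464 191.63845961  15.52729549] 0.21208848599525443
side [262.45238095 152.02380952] [258 143  10  20 168]
```

View pics/w7.png

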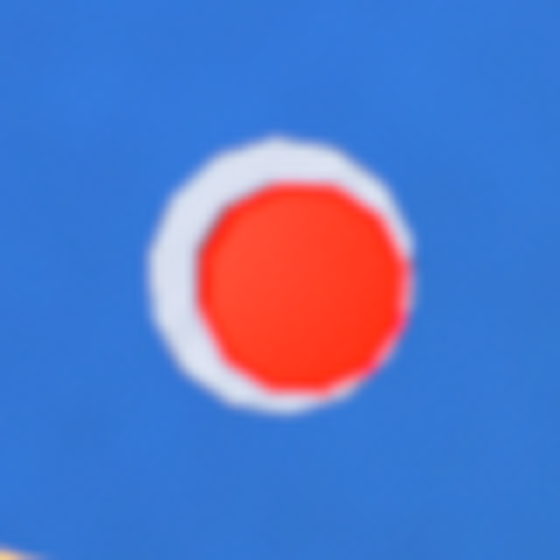

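The top and collar centres agree within about 0.4 mm, so the pin is upright and seated, and it's released. Handing in.

```bash
python3 -c "
from bench import arm
print(arm.job_done())"
```

```text
the job is handed in; nothing more can be done
None
```

The register pin is through both plates and into the bush, let go and standing upright, with its collar seated on the blue plate as far as I could measure (the grip top read about 0.8 mm high). The highest contact force I read was about 16 N and the arm's clock stood at about 17 s of the 72 allowed; the job is handed in, though no verdict came back.

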